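Hand-spin check of a loaded centrifuge rotor, parked for the last tube

TASK

Check by hand that the loaded rotor of the small centrifuge runs free: flick its rim with a fingertip so that it coasts round by itself, untouched, for at least four seconds. Then, before it runs down or stands still anywhere else, rest a fingertip on it to stop it with its one empty place squarely at the triangular pointer on the front of the deck, and once it is at rest take the hand away so that it stays parked there for the last tube. Do not lift the rotor off its spindle, and leave the tube rack, the carton and the loose tube where they are.

Things in the scene. Friction and masses are not known exactly. Their poses are not given: they have to be found in the camera images.
- centrifuge: Small white bench centrifuge, fixed; 240 (front to back) x 200 x 70 mm. Origin at bench level on the spindle axis; -x points to its front (control panel, pointer), z up. A clear dome lid, 185 mm wide, stands open behind, from 100 mm behind the axis, up to 260 mm height: work at the front or sides. A gasket ring round the rotor, radius 79 to 85 mm, ends 77 mm above the bench.
- rotor (a joint): Angle of the rotor, rad: 0 (and every multiple of 2 pi, it counts on) with the empty place at the pointer; grows anticlockwise seen from above. Turns without end either way on a very free bearing: at 3 rad/s it loses roughly 0.3 rad/s each second. A fingertip pressed on the lip with some newtons stops it at once and, if moved along while pressing, drags it round by friction.
- lip_center (a point): Point on the rotor's axis, 117 mm above the bench, level with its flat top lip (radius 54 to 72 mm, smooth). The rotor is a dark grey metal bowl, 144 mm across, 0.8 kg, its outer side smooth and upright from 91 to 117 mm height; it only rests on its spindle. Inside the lip are six tube places 60 degrees apart; five hold pale-capped tubes, about lip height, within radius 45 mm.
- empty_place (a point): Centre of the mouth of the one empty place, a dark hole 14 mm wide on the rotor's inner slope, 37 mm from the axis, 10 mm below the lip; turns with the rotor.
- pointer (a point): Tip of the small black triangular pointer on the deck, 87 mm in front of the axis, 73 mm above the bench.
- tube_rack: Loose tube rack, 84 x 124 x 28 mm, to one side of the centrifuge; origin under its centre. Leave alone.
- film_carton: Loose pale carton, 55 x 120 x 50 mm, to the other side; origin under its centre. Leave alone.
- spare_tube: Loose capped microtube, 41 mm long, 13 mm wide, lying in front of the rack; origin at its pointed end. Leave alone.

How it is judged:
On the way, in this order (a step that is already met when the one before it is completed fails the run):
1. the rotor coasts untouched for four seconds (contact force between rotor and anything else below 0.05 N and (velocity of joint rotor above 0.5 rad/s or velocity of joint rotor below -0.5 rad/s)), for 3.9 s.
2. a fingertip resting on the rotor has brought it to rest with the empty place at the pointer (contact force between rotor and the fingers above 0.2 N and velocity of joint rotor between -0.1 and 0.1 rad/s and y of empty_place in the frame of centrifuge between -0.0075 and 0.0075 m and x of empty_place in the frame of centrifuge below 0 m), for 0.1 s.
At the end, for the whole second after the job is handed in: The rotor stands still on its spindle with the centre of the empty place at the front, within 7.5 mm (about 11 degrees) to either side of the line from the axis to the pointer; rack, carton and loose tube are within 15 mm of where they were (velocity of joint rotor between -0.05 and 0.05 rad/s and y of empty_place in the frame of centrifuge between -0.0075 and 0.0075 m and x of empty_place in the frame of centrifuge below 0 m and height (world z) of lip_center below 0.119 m and distance of each of tube_rack, film_carton, spare_tube from where it was at the start of the episode below 0.015 m); the robot touches nothing.
It fails at once if the rotor was lifted off its spindle (height (world z) of lip_center above 0.121 m).
It fails at once if spun by a turn or more, the rotor then stood still untouched with the empty place over 30 degrees from the pointer (it ran down, or was stopped elsewhere) ((value of joint rotor below -6 rad or value of joint rotor above 12.2 rad) and velocity of joint rotor between -0.02 and 0.02 rad/s and contact force between rotor and anything else below 0.05 N and (y of empty_place in the frame of centrifuge below -0.0185 m or y of empty_place in the frame of centrifuge above 0.0185 m or x of empty_place in the frame of centrifuge above 0 m)).
It fails at once if the tube rack was moved (distance of tube_rack from where it was at the start of the episode above 0.015 m).
It fails at once if the carton was moved (distance of film_carton from where it was at the start of the episode above 0.015 m).
It fails at once if the loose tube was moved (distance of spare_tube from where it was at the start of the episode above 0.015 m).
It also fails if it takes over 51 s, if anything falls off the work surface, if the arm or the gripper's body presses on something with over 40 N, if the wrist force passes 120 N, or if a joint passes its speed limit or range.

ROBOT

A 6-joint arm with a two-finger parallel gripper is mounted at the origin on the work surface; the furniture and walls round the work are solid. World frame = base frame: x ahead of the robot, y to its left, z up, the work surface at z = 0. Lengths are in m, angles in rad, forces in N, time in s.
With the tool pointing down it reaches from about 0.35 to 0.95 m from the base axis. Payload 17.4 kg.
Tool frame: the origin (TCP) lies midway between the tips of the shut fingers; the grasp point (between the pads) lies 19 mm behind it; x points along the fingers, y is the direction in which the jaws open and shut, and the axes are right-handed (so a half turn about x gives the same grasp; the last joint's range is limited). The gripper opens to 93 mm and grips with 3 to 60 N. Pads are 15 mm wide; open, the fingers measure 128 mm over their backs; the gripper's body (75 mm by 188 mm) begins 65 mm behind the grasp point.
Start: joints at [-1.146, 0.116, 1.442, -0, 1.584, -0.038], TCP at [0.301, -0.604, 0.219] pointing down, gripper open.
Joint ranges: [-2.83, 2.83], [-0.83, 2.19], [0.07, 2.5], [-1.14, 4.28], [0.01, 3], [-2.97, 2.97]. Speed limits (rad/s): [1.89, 1.89, 2.22, 3.14, 3.14, 3.14].

INTERFACE

Orientations are given as a 3x3 rotation matrix whose columns are the frame's x, y, z axes.
In Python, from workcell import r, optics, job_done gives the robot as it stands.
- The arm moves only by the tool drive_tool, never from a script. Its argument "deltas" is a list of rows, each an object with "hand": the closure, from -1 (fully open) to 1 (shut), so that 0 is half open; "delta_pos": the shift along the tool's x, y, z in mm, a list of three; "yaw": the turn about the tool's x in degrees. In form: [{"hand": hand, "delta_pos": [tx, ty, tz], "yaw": yaw}, ...]. A call has 1 to 10 rows; each row shifts and turns the commanded pose from where the row before left it, along the tool's axes as they then stand; what a row does not reach is not made up. A row lasts 1/8 s, in which the tool goes at most 62.5 mm and 10.7 degrees, less where a joint would pass 70% of its speed; a pose out of reach is approached as far as the arm can. A call is refused whole if a number of a shift passes 62.5 or a number of a turn 10.7, either way. A call with a gripper value outside its range is refused whole. The fingers move at their own pace and stop on an object; "squeeze" is the grip in N (left out, the last holds). Time passes only in rows, so rows that do not move let the fingers close. It gives the time, the measured TCP pose, the force and the opening at its end, in the units of the state.
- r.sense(): the state, without advancing time (a new reading comes with each control period).
- optics.camera(name): name is "scene" or "top"; returns (picture, depth): 420x560x3 uint8, red, green, blue; 420x560 float32, m along the optical axis (not along the pixel's ray), 0 where there is no reading.
- optics.camera_params(name): a dict with "fx", "fy", "cx", "cy" (pixels), "world_from_camera" (4x4, takes a point from camera to world coordinates). Camera axes: x right, y down, z forward; pixel columns grow to the right and rows downward; lengths in m; the calibration is good to about 2 mm. A picture is of the moment at which its call begins. camera_params takes no time and is no camera call.
- job_done(): hands the job in, once; it reports no verdict.
The state is a dict: "time": time; "q": joint angles; "dq": joint speeds; "joint_efforts": joint torques, N m; "ee_pos": TCP position; "tcp_rot": TCP orientation; "force": force on the tool from outside, world axes, zero at the start; "wrist_torque": the same for the moment, N m; "grip_width": finger opening in m.
Only numpy, scipy, OpenCV 4.12 (cv2) and the standard library are available. Lean on these libraries where they do the work, as an engineer would, in place of code of your own. Each camera call takes 0.05 s, during which the arm holds its last target.

## Working session

There is one attempt and no reset: what is moved stays moved. The work goes in short steps, Python scripts to look and compute and a tool call to move; the robot and the scene stay as the last step left them, time stands still between calls to the robot, and variables do not carry over. Pictures are saved under pics/ and viewed, and the job is handed in when it is done.

Besides the shell and the picture viewer there is one more tool, called after ">>>" by a JSON object that holds its "fn" and its "kwargs". drive_tool: Moves the arm, as the interface text tells. Its arguments: {"type":"object","properties":{"deltas":{"type":"array","items":{"type":"object","properties":{"hand":{"type":"number"},"delta_pos":{"type":"array","items":{"type":"number"}},"yaw":{"type":"number"}}}},"squeeze":{"type":"number"}},"required":["deltas"]}

```bash
mkdir -p pics; ls; python3 - <<'E'
from workcell import r, optics
import cv2
print(r.sense())
for n in("scene","top"):
    p,d=optics.camera(n); cv2.imwrite(f"pics/{n}0.png",p[:,:,::-1]); 
    c=optics.camera_params(n); print(n,c)
E
```

```text
pics
{'time': 0.0, 'q': array([-1.14574630e+00,  1.16444396e-01,  1.44226916e+00,  3.52054987e-05,
        1.58397460e+00, -3.78352726e-02]), 'dq': array([-1.10392214e-04, -5.95200372e-05,  4.43417997e-04, -3.15497137e-04,
        2.66448795e-04, -8.66795445e-04]), 'joint_efforts': array([ 3.99352022e-03, -7.21249509e+01, -6.22606015e+01,  7.80689833e-02,
        2.34415306e-02, -8.81829828e-05]), 'ee_pos': array([ 0.30130573, -0.60379399,  0.2179308 ]), 'tcp_rot': array([[-4.19677038e-04,  4.46531800e-01, -8.94767666e-01],
       [ 1.01253610e-03, -8.94767096e-01, -4.46531991e-01],
       [-9.99999399e-01, -1.09338379e-03, -7.66163653e-05]]), 'force': array([-0.31551285, -0.6587455 , -0.25476824]), 'wrist_torque': array([0.03892431, 0.01016658, 0.03121859]), 'grip_width': 0.09335157742462766}
scene {'fx': 470.2420275157528, 'fy': 470.2420275157528, 'cx': 278.6835070342385, 'cy': 206.03497478087093, 'world_from_camera': array([[ 0.91382179, -0.14847867,  0.37799976, -0.06397342],
       [-0.40567119, -0.37725712,  0.83253105, -1.12410506],
       [ 0.01899   , -0.91412863, -0.4049793 ,  0.64833825],
       [ 0.        ,  0.        ,  0.        ,  1.        ]])}
top {'fx': 487.32974479455027, 'fy': 487.32974479455027, 'cx': 275.11464741380786, 'cy': 212.4355862372825, 'world_from_camera': array([[-0.02398455, -0.98249552,  0.18473575,  0.20302839],
       [-0.99969338,  0.02470892,  0.00161968, -0.01277696],
       [-0.00615595, -0.18464026, -0.98278689,  1.48326587],
       [ 0.        ,  0.        ,  0.        ,  1.        ]])}
```

View pics/scene0.png

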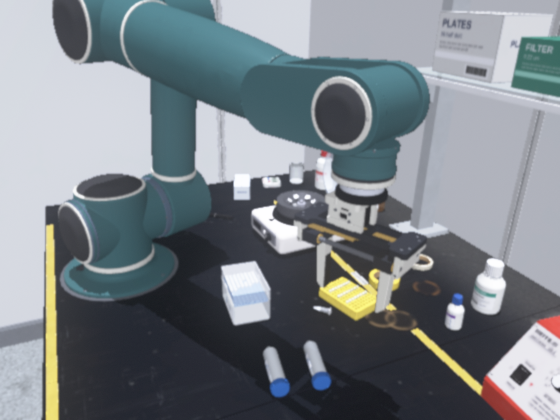

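View pics/top0.png

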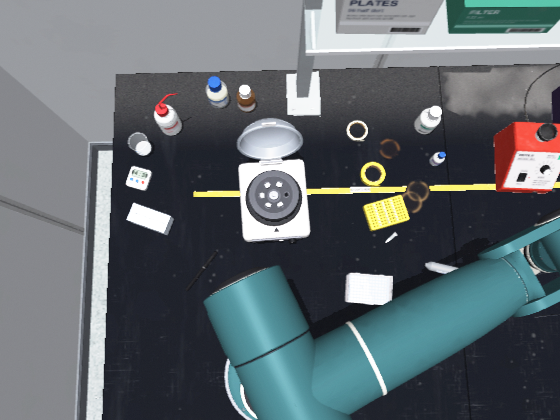

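The top view shows the centrifuge near (275,195) with the pointer at (277,230). The rack (yellow) is at (387,212), the loose tube at (391,238) and the carton at (150,218). I'll zoom in and measure.

```bash
cat > h.py <<'E'
import numpy as np, cv2
from workcell import r, optics
def ray(n,u,v,z):
    c=optics.camera_params(n);T=c["world_from_camera"]
    d=T[:3,:3]@np.array([(u-c["cx"])/c["fx"],(v-c["cy"])/c["fy"],1]);o=T[:3,3]
    return o+d*(z-o[2])/d[2]
def proj(n,P):
    c=optics.camera_params(n);T=c["world_from_camera"]
    p=T[:3,:3].T@(np.asarray(P)-T[:3,3]);return c["fx"]*p[0]/p[2]+c["cx"],c["fy"]*p[1]/p[2]+c["cy"]
E
python3 - <<'E'
import cv2
from h import *
p=cv2.imread("pics/top0.png")
c=p[140:250,220:330]; cv2.imwrite("pics/crop0.png",cv2.resize(c,None,fx=5.4,fy=5.4,interpolation=cv2.INTER_CUBIC))
s=cv2.imread("pics/scene0.png")[170:330,200:440]
cv2.imwrite("pics/crops0.png",cv2.resize(s,None,fx=3.2,fy=3.2,interpolation=cv2.INTER_CUBIC))
for n,u,v,z in[("rotor",274,195,.117),("ptr",277,229,.073),("rackTL",365,205,.028),("rackBL",369,230,.028),("tube",391,238,.006),("carton",150,218,.05),("cartonR",173,222,.05)]: print(n,ray("top",u,v,z))
E
```

```text
rotor [ 0.51086455 -0.00854701  0.117     ]
ptr [ 0.41868147 -0.01478454  0.073     ]
rackTL [ 0.49271936 -0.28443515  0.028     ]
rackBL [ 0.41560322 -0.29201582  0.028     ]
tube [ 0.39251752 -0.36176658  0.006     ]
carton [0.46492036 0.36409386 0.05      ]
cartonR [0.45106041 0.29505298 0.05      ]
```

View pics/crop0.png

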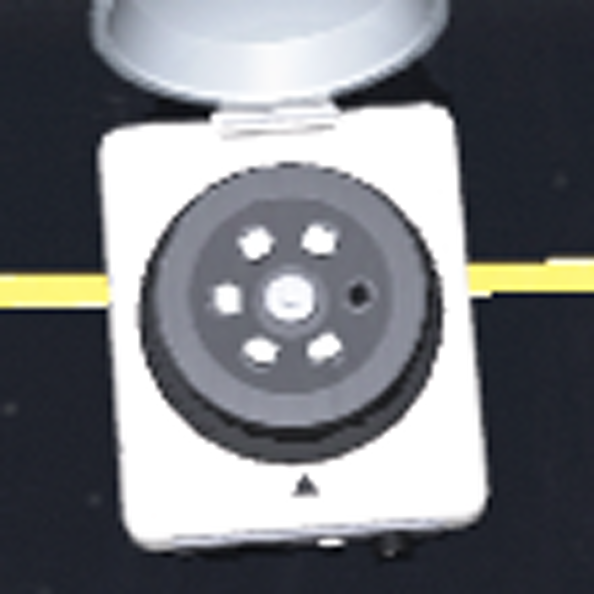

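View pics/crops0.png

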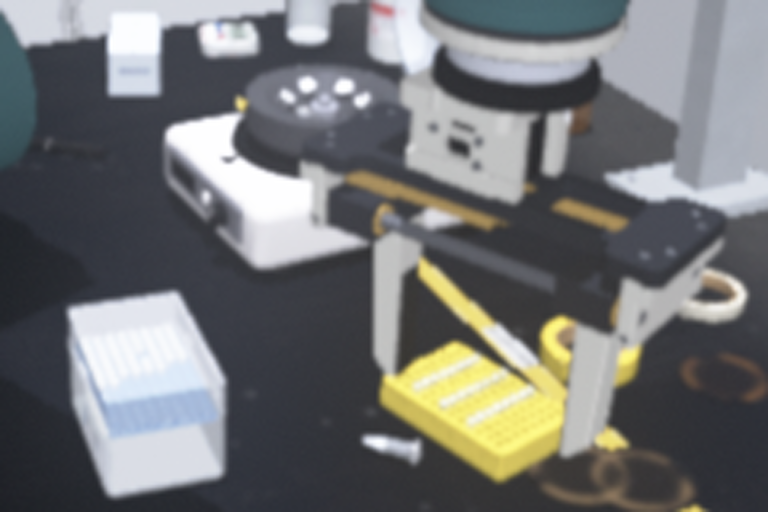

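```bash
cat >> h.py <<'E'
def fitc(P):
    A=np.c_[2*P[:,:2],np.ones(len(P))];b=(P[:,:2]**2).sum(1);s=np.linalg.lstsq(A,b,rcond=None)[0]
    return s[:2],np.sqrt(s[2]+s[0]**2+s[1]**2)
E
python3 - <<'E'
from h import *
p=cv2.imread("pics/top0.png");g=cv2.cvtColor(p,cv2.COLOR_BGR2GRAY)
x0,y0=240,160
c=cv2.resize(g[y0:240,x0:310],None,fx=8,fy=8,interpolation=cv2.INTER_CUBIC)
for t in(70,78,86,94):
    m=((c>t)&(c<170)).astype('u1')*255
    m=cv2.morphologyEx(m,cv2.MORPH_OPEN,np.ones((13,13)))
    n,l,st,ce=cv2.connectedComponentsWithStats(m);k=1+np.argmax(st[1:,4])
    cs,_=cv2.findContours((l==k).astype('u1'),cv2.RETR_EXTERNAL,cv2.CHAIN_APPROX_NONE)
    q=max(cs,key=len)[:,0,:];
    P=np.array([ray("top",(a+.5)/8-.5+x0,(b+.5)/8-.5+y0,.117) for a,b in q])
    for _ in range(4):
        cc,R=fitc(P);e=np.abs(np.hypot(*(P[:,:2]-cc).T)-R);P=P[e<max(.0015,np.percentile(e,80)*1.01)]
    print(t,cc,R,len(P),len(q))
m=(c[:,:]<100).astype('u1');m[:int(63*8)]=0
n,l,st,ce=cv2.connectedComponentsWithStats(m)
for s,cc in zip(st[1:],ce[1:]):
    if s[4]>60:
        tip=((s[0]+s[2]/2)/8-.5+x0,s[1]/8-.5+y0); print(s,tip,ray("top",*tip,.073))
print(ray("top",220+359.5/5.4-.5,140+293.5/5.4-.5,.107))
E
```

```text
70 [ 0.51379547 -0.00635486] 0.0726091736837464 1122 1224
78 [ 0.51384878 -0.00647865] 0.07224332619879341 1141 1199Traceback (most recent call last):
  File "<stdin>", line 11, in <module>
  File "h.py", line 4, in ray
    c=optics.camera_params(n);T=c["world_from_camera"]
ValueError: time passes only in moves, steps and waits
```

```bash
cat > h.py <<'E'
import numpy as np, cv2, pickle, os
from workcell import r, optics
if not os.path.exists("cal.pkl"):
    pickle.dump({n:optics.camera_params(n) for n in("scene","top")},open("cal.pkl","wb"))
CAL=pickle.load(open("cal.pkl","rb"))
def ray(n,u,v,z):
    c=CAL[n];T=c["world_from_camera"]
    d=T[:3,:3]@np.array([(u-c["cx"])/c["fx"],(v-c["cy"])/c["fy"],1]);o=T[:3,3]
    return o+d*(z-o[2])/d[2]
def proj(n,P):
    c=CAL[n];T=c["world_from_camera"]
    p=T[:3,:3].T@(np.asarray(P)-T[:3,3]);return c["fx"]*p[0]/p[2]+c["cx"],c["fy"]*p[1]/p[2]+c["cy"]
E
python3 - <<'E'
from h import *
p=cv2.imread("pics/top0.png");g=cv2.cvtColor(p,cv2.COLOR_BGR2GRAY)
x0,y0=240,160
c=cv2.resize(g[y0:240,x0:310],None,fx=8,fy=8,interpolation=cv2.INTER_CUBIC)
m=(c<120).astype('u1');m[:int(63*8)]=0
n,l,st,ce=cv2.connectedComponentsWithStats(m)
for s in st[1:]:
    if s[4]>60:
        tip=((s[0]+s[2]/2)/8-.5+x0,s[1]/8-.5+y0); print(s,tip,ray("top",*tip,.073))
h=ray("top",220+359.5/5.4-.5,140+293.5/5.4-.5,.107);print(h)
print(proj("scene",[.5138,-.0065,.117]),proj("top",[.5138,-.0065,.117]))
E
```

```text
[   0  504   36  136 2767] (np.float64(241.75), np.float64(222.5)) [0.44053817 0.08814488 0.073     ]
[ 175  504  189   23 3045] (np.float64(273.1875), np.float64(222.5)) [ 0.43823086 -0.00408121  0.073     ]
[282 547  23  24 381] (np.float64(276.1875), np.float64(227.875)) [ 0.42206906 -0.01248927  0.073     ]
[ 339  594  221   46 3632] (np.float64(295.6875), np.float64(233.75)) [ 0.40330364 -0.06898447  0.073     ]
[293 634  31   6 145] (np.float64(278.0625), np.float64(238.75)) [ 0.38987937 -0.01717092  0.073     ]
[ 0.51563383 -0.04352717  0.107     ]
(np.float64(300.9237154877494), np.float64(198.55396591414714)) (np.float64(273.2636838745884), np.float64(194.02059616092075))
```

>>> {"fn": "drive_tool", "kwargs": {"deltas": [{"hand": 1, "delta_pos": [0, 0, 0], "yaw": 9}, {"hand": 1, "delta_pos": [0, 0, 0], "yaw": 9}, {"hand": 1, "delta_pos": [0, 0, 0], "yaw": 8.5}, {"hand": 1, "delta_pos": [0, -60, -14], "yaw": 0}, {"hand": 1, "delta_pos": [0, -60, -14], "yaw": 0}, {"hand": 1, "delta_pos": [0, -60, -14], "yaw": 0}, {"hand": 1, "delta_pos": [0, -60, -14], "yaw": 0}, {"hand": 1, "delta_pos": [0, -60, -14], "yaw": 0}, {"hand": 1, "delta_pos": [0, -60, -14], "yaw": 0}, {"hand": 1, "delta_pos": [0, -60, -14], "yaw": 0}], "squeeze": 20}}

```text
time: 1.35
ee_pos: [0.3991, -0.1821, 0.2186]
tcp_rot: [[0.0, -0.0, -1.0], [-0.0, -1.0, 0.0], [-1.0, 0.0, -0.0]]
force: [0.7, -0.3, 0.3]
grip_width: 0.0007
```

```bash
python3 - <<'E'
from h import *
s=r.sense();print(s['ee_pos'],s['tcp_rot'].round(3),s['force'],s['grip_width'],s['time'])
E
```

```text
[ 0.39911275 -0.18209369  0.21856652] [[ 0. -0. -1.]
 [-0. -1.  0.]
 [-1.  0. -0.]] [ 0.7294046  -0.34226791  0.34055603] 0.0007340363397578418 1.35
```

>>> {"fn": "drive_tool", "kwargs": {"deltas": [{"hand": 1, "delta_pos": [0, -52, -14.5], "yaw": 0}, {"hand": 1, "delta_pos": [15, -52, -14.5], "yaw": 0}, {"hand": 1, "delta_pos": [20, -53, -15], "yaw": 0}, {"hand": 1, "delta_pos": [25, -53, -15], "yaw": 0}, {"hand": 1, "delta_pos": [18, 0, 0], "yaw": 0}]}}

```text
time: 1.98
ee_pos: [0.458, 0.029, 0.1392]
tcp_rot: [[-0.001, 0.005, -1.0], [0.0, -1.0, -0.005], [-1.0, -0.0, 0.001]]
force: [-0.1, -0.4, -0.7]
grip_width: 0.0004
```

```bash
python3 - <<'E'
from h import *
for n in("scene","top"):
    p,d=optics.camera(n);p=p[:,:,::-1].copy()
    u,v=map(int,proj(n,[.5138,-.0065,.117]))
    cv2.imwrite(f"pics/{n}1.png",cv2.resize(p[max(0,v-60):v+60,u-75:u+75],None,fx=5,fy=5,interpolation=cv2.INTER_CUBIC))
E
```

```text
(no output)
```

View pics/scene1.png

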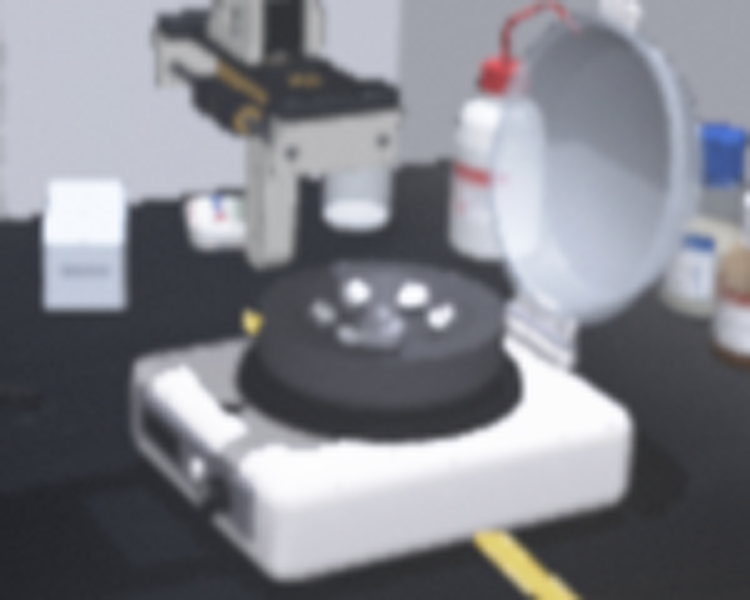

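View pics/top1.png

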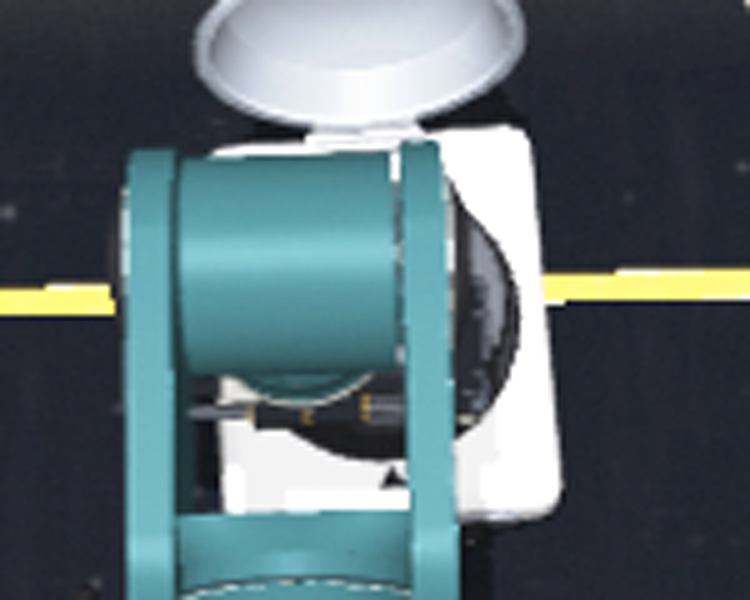

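The scene view shows the shut fingertips at crop (275,262), above the front-left part of the lip. In the top view the arm blocks the rotor. I'll feel for contact with the lip next.

>>> {"fn": "drive_tool", "kwargs": {"deltas": [{"hand": 1, "delta_pos": [10, 0, 0], "yaw": 0}, {"hand": 1, "delta_pos": [9, 0, 0], "yaw": 0}, {"hand": 1, "delta_pos": [1.5, 0, 0], "yaw": 0}, {"hand": 1, "delta_pos": [1, 0, 0], "yaw": 0}]}}

```text
time: 2.58
ee_pos: [0.4583, 0.0257, 0.1194]
tcp_rot: [[0.0, -0.0, -1.0], [0.0, -1.0, 0.0], [-1.0, -0.0, -0.0]]
force: [0.5, 0.5, 0.2]
grip_width: 0.0004
```

>>> {"fn": "drive_tool", "kwargs": {"deltas": [{"hand": 1, "delta_pos": [1, 0, 0], "yaw": 0}, {"hand": 1, "delta_pos": [0, 0, 0], "yaw": 0}]}}

```text
time: 2.82
ee_pos: [0.4582, 0.0261, 0.1183]
tcp_rot: [[0.0, 0.0, -1.0], [0.0, -1.0, -0.0], [-1.0, -0.0, -0.0]]
force: [0.1, 0.4, -0.0]
grip_width: 0.0003
```

>>> {"fn": "drive_tool", "kwargs": {"deltas": [{"hand": 1, "delta_pos": [1, 0, 0], "yaw": 0}, {"hand": 1, "delta_pos": [0, 0, 0], "yaw": 0}]}}

```text
time: 3.08
ee_pos: [0.4582, 0.0261, 0.1173]
tcp_rot: [[0.0, 0.0, -1.0], [0.0, -1.0, -0.0], [-1.0, -0.0, -0.0]]
force: [-0.5, -0.8, 1.7]
grip_width: 0.0007
```

>>> {"fn": "drive_tool", "kwargs": {"deltas": [{"hand": 1, "delta_pos": [1, 0, 0], "yaw": 0}, {"hand": 1, "delta_pos": [0, 0, 0], "yaw": 0}]}}

```text
time: 3.32
ee_pos: [0.4584, 0.0263, 0.1172]
tcp_rot: [[0.001, 0.0, -1.0], [0.001, -1.0, -0.0], [-1.0, -0.001, -0.001]]
force: [-3.6, 2.3, 11.7]
grip_width: 0.0004
```

>>> {"fn": "drive_tool", "kwargs": {"deltas": [{"hand": 1, "delta_pos": [0, 9.6, 4.6], "yaw": 0}, {"hand": 1, "delta_pos": [0, 17.3, 4.1], "yaw": 0}, {"hand": 1, "delta_pos": [0, 20.5, -1.6], "yaw": 0}, {"hand": 1, "delta_pos": [0, 19, -7.9], "yaw": 0}, {"hand": 1, "delta_pos": [-25, 15, -13], "yaw": 0}, {"hand": 1, "delta_pos": [-30, 0, 10], "yaw": 0}, {"hand": 1, "delta_pos": [-10, 0, 20], "yaw": 0}]}}

```text
time: 4.2
ee_pos: [0.4423, -0.0556, 0.1827]
tcp_rot: [[0.001, 0.0, -1.0], [-0.0, -1.0, -0.0], [-1.0, 0.0, -0.001]]
force: [-0.4, 0.8, -0.5]
grip_width: 0.0006
```

```bash
cat >> h.py <<'E'
def snap(n,k):
    t=r.sense()['time'];p,d=optics.camera(n);p=p[:,:,::-1].copy();cv2.imwrite(f"pics/raw_{n}{k}.png",p)
    u,v=map(int,proj(n,[.5138,-.0065,.117]))
    return t,cv2.resize(p[v-40:v+40,u-50:u+50],None,fx=3.9,fy=3.9,interpolation=cv2.INTER_CUBIC)
def seq(k,n,N):
    a=[snap(n,f"{k}_{i}") for i in range(N)]
    print([round(t,3) for t,_ in a]); im=[b for _,b in a]
    rows=[np.hstack(im[i:i+2]) for i in range(0,N,2)]
    cv2.imwrite(f"pics/{k}.png",np.vstack(rows)[:600,:800])
E
python3 -c "
from h import *
a,b=snap('scene','2a'),snap('top','2a');print(a[0],b[0]);cv2.imwrite('pics/m2.png',np.hstack([a[1],b[1]]))"
```

```text
4.2 4.25
```

View pics/m2.png

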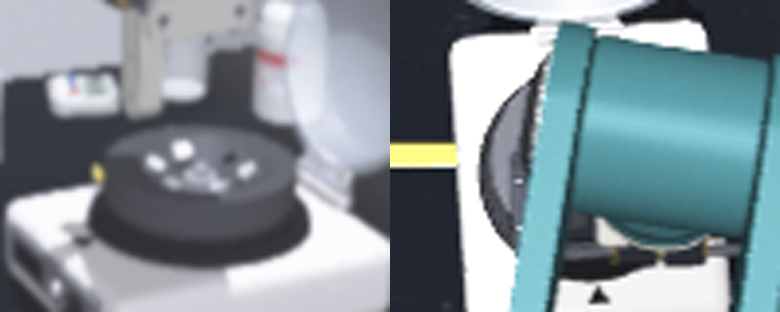

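>>> {"fn": "drive_tool", "kwargs": {"deltas": [{"hand": 1, "delta_pos": [-10, 40, 5], "yaw": 0}, {"hand": 1, "delta_pos": [0, 60, 5], "yaw": 0}, {"hand": 1, "delta_pos": [0, 60, 5], "yaw": 0}, {"hand": 1, "delta_pos": [0, 60, 0], "yaw": 0}, {"hand": 1, "delta_pos": [0, 30, 0], "yaw": 0}]}}

```text
time: 4.92
ee_pos: [0.4268, -0.3081, 0.19]
tcp_rot: [[-0.001, -0.002, -1.0], [0.0, -1.0, 0.002], [-1.0, -0.0, 0.001]]
force: [1.0, -0.0, 0.6]
grip_width: 0.0005
```

```bash
python3 -c "
from h import *
a,b=snap('top','3a'),snap('scene','3a');print(a[0],b[0]);cv2.imwrite('pics/m3.png',np.hstack([a[1],b[1]]))"
```

```text
4.925 4.975
```

View pics/m3.png

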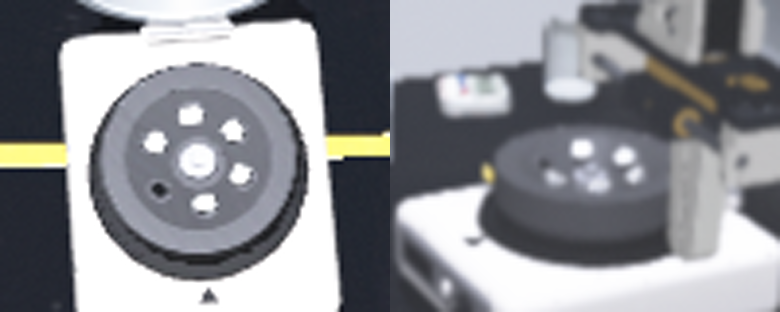

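The top view is now clear: the hole is at crop (160,189) and moving, with the pointer at (208,295). Next I need an angle detector.

```bash
cat >> h.py <<'E'
A=np.array([.5138,-.0065]); FRONT=np.arctan2(-.006,-.0917)
def hole(p):
    """rotor angle (rad, mod 2pi) from a top picture (bgr)"""
    g=cv2.cvtColor(p,cv2.COLOR_BGR2GRAY);S=6;x0,y0=245,168
    c=cv2.resize(g[y0:222,x0:303],None,fx=S,fy=S,interpolation=cv2.INTER_CUBIC)
    n,l,st,ce=cv2.connectedComponentsWithStats((c>185).astype('u1'));th=[]
    for s,q in zip(st[1:],ce[1:]):
        if s[4]<60: continue
        P=ray("top",(q[0]+.5)/S-.5+x0,(q[1]+.5)/S-.5+y0,.117)[:2]-A
        if .022<np.hypot(*P)<.048: th.append(np.arctan2(P[1],P[0]))
    ph=np.angle(np.exp(6j*np.array(th)).mean())/6
    sc=[]
    for k in range(6):
        a=ph+k*np.pi/3;u,v=proj("top",[*(A+.037*np.array([np.cos(a),np.sin(a)])),.107])
        sc.append((c[int((v-y0+.5)*S)-4:int((v-y0+.5)*S)+5,int((u-x0+.5)*S)-4:int((u-x0+.5)*S)+5].mean(),a))
    b=sorted(sc)
    # centroid of the dark blob
    return (b[0][1]-FRONT)%(2*np.pi),len(th),[round(x[0]) for x in b[:2]]
E
python3 -c "
from h import *
for f in('top0','raw_top3a'): print(f,hole(cv2.imread('pics/%s.png'%f)))
for i in range(3):
    t,_=snap('top','4_%d'%i); print(t,hole(cv2.imread('pics/raw_top4_%d.png'%i)))
"
```

```text
top0 (np.float64(1.5493376893173636), 6, [34, 210])
raw_top3a (np.float64(5.300701162164279), 5, [40, 210])
5.025 (np.float64(5.537321092024513), 5, [45, 206])
5.075 (np.float64(5.645035788233869), 5, [38, 214])
5.125 (np.float64(5.764291580445441), 5, [38, 232])
```

>>> {"fn": "drive_tool", "kwargs": {"deltas": [{"hand": 1, "delta_pos": [0, 0, 0], "yaw": 0}, {"hand": 1, "delta_pos": [0, 0, 0], "yaw": 0}, {"hand": 1, "delta_pos": [0, 0, 0], "yaw": 0}, {"hand": 1, "delta_pos": [0, 0, 0], "yaw": 0}, {"hand": 1, "delta_pos": [0, 0, 0], "yaw": 0}, {"hand": 1, "delta_pos": [0, 0, 0], "yaw": 0}, {"hand": 1, "delta_pos": [0, 0, 0], "yaw": 0}, {"hand": 1, "delta_pos": [0, 0, 0], "yaw": 0}, {"hand": 1, "delta_pos": [0, 0, 0], "yaw": 0}, {"hand": 1, "delta_pos": [0, 0, 0], "yaw": 0}]}}

```text
time: 6.42
ee_pos: [0.4271, -0.3054, 0.1911]
tcp_rot: [[0.0, 0.0, -1.0], [-0.0, -1.0, -0.0], [-1.0, 0.0, -0.0]]
force: [-0.1, -0.3, -0.1]
grip_width: 0.0003
```

```bash
cat > m.py <<'E'
from h import *
import json,sys,os
D=json.load(open("ang.json")) if os.path.exists("ang.json") else [[4.925,5.3007],[5.025,5.5373],[5.075,5.645],[5.125,5.7643]]
t,_=snap('top','t%d'%len(D)); a=hole(cv2.imread('pics/raw_top%s.png'%('t%d'%len(D)))); print(t,a)
v=D[-1][1]+2.0*(t-D[-1][0]) if len(D)<5 else np.polyval(np.polyfit(*np.array(D).T,2),t)
D.append([t,a[0]+2*np.pi*round((v-a[0])/2/np.pi)]);json.dump(D,open("ang.json","w"))
d=np.array(D); c=np.polyfit(d[:,0]-t,d[:,1],2);print("theta",D[-1][1],"v",c[1],"acc",2*c[0],"resid",(np.polyval(c,d[:,0]-t)-d[:,1]).round(3))
E
python3 m.py
```

```text
6.425 (np.float64(2.311506966050482), 5, [35, 230])
theta 8.594692273230068 v 2.064035922470488 acc -0.17508375284564462 resid [ 0.001 -0.004  0.004 -0.001 -0.   ]
```

>>> {"fn": "drive_tool", "kwargs": {"deltas": [{"hand": 1, "delta_pos": [0, 0, 0], "yaw": 0}, {"hand": 1, "delta_pos": [0, 0, 0], "yaw": 0}, {"hand": 1, "delta_pos": [0, 0, 0], "yaw": 0}, {"hand": 1, "delta_pos": [0, 0, 0], "yaw": 0}, {"hand": 1, "delta_pos": [0, 0, 0], "yaw": 0}, {"hand": 1, "delta_pos": [0, 0, 0], "yaw": 0}, {"hand": 1, "delta_pos": [0, 0, 0], "yaw": 0}, {"hand": 1, "delta_pos": [0, 0, 0], "yaw": 0}, {"hand": 1, "delta_pos": [0, 0, 0], "yaw": 0}, {"hand": 1, "delta_pos": [0, 0, 0], "yaw": 0}]}}

```text
time: 7.72
ee_pos: [0.4271, -0.3054, 0.1911]
tcp_rot: [[-0.0, 0.0, -1.0], [0.0, -1.0, -0.0], [-1.0, -0.0, 0.0]]
force: [0.3, -0.7, -0.0]
grip_width: 0.0007
```

```bash
python3 m.py
```

```text
7.725 (np.float64(4.824987759343486), 5, [33, 215])
theta 11.108173066523072 v 1.8120515813920681 acc -0.1871804346620343 resid [ 0.    -0.004  0.004 -0.    -0.     0.   ]
```

>>> {"fn": "drive_tool", "kwargs": {"deltas": [{"hand": 1, "delta_pos": [0, 0, 0], "yaw": 0}, {"hand": 1, "delta_pos": [0, 0, 0], "yaw": 0}, {"hand": 1, "delta_pos": [0, 0, 0], "yaw": 0}, {"hand": 1, "delta_pos": [0, 0, 0], "yaw": 0}, {"hand": 1, "delta_pos": [0, 0, 0], "yaw": 0}, {"hand": 1, "delta_pos": [0, 0, 0], "yaw": 0}, {"hand": 1, "delta_pos": [0, 0, 0], "yaw": 0}, {"hand": 1, "delta_pos": [0, 0, 0], "yaw": 0}]}}

```text
time: 8.78
ee_pos: [0.427, -0.3054, 0.1911]
tcp_rot: [[-0.0, 0.0, -1.0], [-0.0, -1.0, -0.0], [-1.0, 0.0, 0.0]]
force: [0.5, -0.4, -0.4]
grip_width: 0.0005
```

```bash
python3 m.py
```

```text
8.775 (np.float64(0.37008609904753254), 5, [35, 213])
theta 12.936456713406706 v 1.6395887909704505 acc -0.17801526208004376 resid [ 0.002 -0.003  0.004 -0.001 -0.005  0.006 -0.002]
```

>>> {"fn": "drive_tool", "kwargs": {"deltas": [{"hand": 1, "delta_pos": [0, 0, 0], "yaw": 0}, {"hand": 1, "delta_pos": [0, 0, 0], "yaw": 0}, {"hand": 1, "delta_pos": [0, 0, 0], "yaw": 0}, {"hand": 1, "delta_pos": [0, 0, 0], "yaw": 0}, {"hand": 1, "delta_pos": [0, 0, 0], "yaw": 0}, {"hand": 1, "delta_pos": [0, 0, 0], "yaw": 0}, {"hand": 1, "delta_pos": [0, 0, 0], "yaw": 0}, {"hand": 1, "delta_pos": [0, 0, 0], "yaw": 0}, {"hand": 1, "delta_pos": [0, 0, 0], "yaw": 0}, {"hand": 1, "delta_pos": [0, 0, 0], "yaw": 0}]}}

```text
time: 10.07
ee_pos: [0.4271, -0.3054, 0.1912]
tcp_rot: [[0.0, 0.0, -1.0], [-0.0, -1.0, -0.0], [-1.0, 0.0, -0.0]]
force: [0.3, -0.0, 0.3]
grip_width: 0.0002
```

```bash
python3 m.py
```

```text
10.075 (np.float64(2.384485793800076), 5, [35, 205])
theta 14.950856408159249 v 1.4296614202599218 acc -0.17193464207964648 resid [ 0.003 -0.003  0.004 -0.001 -0.011  0.004  0.007 -0.004]
```

>>> {"fn": "drive_tool", "kwargs": {"deltas": [{"hand": 1, "delta_pos": [0, 0, 0], "yaw": 0}, {"hand": 1, "delta_pos": [0, 0, 0], "yaw": 0}, {"hand": 1, "delta_pos": [0, 0, 0], "yaw": 0}, {"hand": 1, "delta_pos": [0, 0, 0], "yaw": 0}, {"hand": 1, "delta_pos": [0, 0, 0], "yaw": 0}, {"hand": 1, "delta_pos": [0, 0, 0], "yaw": 0}, {"hand": 1, "delta_pos": [0, 0, 0], "yaw": 0}, {"hand": 1, "delta_pos": [0, 0, 0], "yaw": 0}]}}

```text
time: 11.12
ee_pos: [0.427, -0.3054, 0.1911]
tcp_rot: [[-0.0, 0.0, -1.0], [0.0, -1.0, -0.0], [-1.0, -0.0, 0.0]]
force: [-1.6, -0.3, 0.3]
grip_width: 0.0005
```

```bash
python3 m.py; python3 -c "
import json,numpy as np
d=np.array(json.load(open('ang.json')));t0=d[-1,0]
for k in(2,3):
    c=np.polyfit(d[:,0]-t0,d[:,1],k)
    for t in np.arange(13,14.6,.125): print(k,t,np.polyval(c,t-t0)-6*np.pi)
"
```

```text
11.125 (np.float64(3.825761814508001), 5, [37, 218])
theta 16.392132428867175 v 1.2663798046393029 acc -0.1678326296202599 resid [ 0.005 -0.001  0.005 -0.    -0.017 -0.001  0.007  0.01  -0.009]
2 13.0 -0.3867943124419746
2 13.125 -0.2691438018482195
2 13.25 -0.15411567609227816
2 13.375 -0.041709935174157664
2 13.5 0.0680734209061491
2 13.625 0.17523439214863856
2 13.75 0.2797729785533143
2 13.875 0.38168918012016917
2 14.0 0.4809829968492103
2 14.125 0.5776544287404342
2 14.25 0.6717034757938407
2 14.375 0.76313013800943
2 14.5 0.8519344153872055
3 13.0 -0.25446651114240737
3 13.125 -0.12350850274187053
3 13.25 0.0055674942287673446
3 13.375 0.13277947780667887
3 13.5 0.25814544602903666
3 13.625 0.38168339693301334
3 13.75 0.5034113285557815
3 13.875 0.6233472389345138
3 14.0 0.7415091261063793
3 14.125 0.8579149881085577
3 14.25 0.9725828229782181
3 14.375 1.0855306287525295
3 14.5 1.1967764034686716
```

>>> {"fn": "drive_tool", "kwargs": {"deltas": [{"hand": 1, "delta_pos": [0, -50, -4], "yaw": 0}, {"hand": 1, "delta_pos": [0, -50, -4], "yaw": 0}, {"hand": 1, "delta_pos": [0, -50, -4], "yaw": 0}, {"hand": 1, "delta_pos": [0, -50, -4], "yaw": 0}, {"hand": 1, "delta_pos": [15, -50, -4], "yaw": 0}, {"hand": 1, "delta_pos": [25, -49, -4], "yaw": 0}, {"hand": 1, "delta_pos": [20, 0, 0], "yaw": 0}, {"hand": 1, "delta_pos": [8.5, 0, 0], "yaw": 0}, {"hand": 1, "delta_pos": [0, 0, 0], "yaw": 0}, {"hand": 1, "delta_pos": [0, 0, 0], "yaw": 0}]}}

```text
time: 12.42
ee_pos: [0.4513, -0.0072, 0.1235]
tcp_rot: [[0.001, -0.001, -1.0], [-0.0, -1.0, 0.001], [-1.0, 0.0, -0.001]]
force: [-0.5, 0.2, -0.2]
grip_width: 0.0003
```

```bash
python3 -c "
from h import *
print(r.sense()['ee_pos'])
a=snap('scene','9');print(a[0]);cv2.imwrite('pics/m9.png',cv2.resize(a[1],None,fx=2,fy=1.9))"
```

```text
[ 0.45133472 -0.007238    0.12347136]
12.425
```

View pics/m9.png

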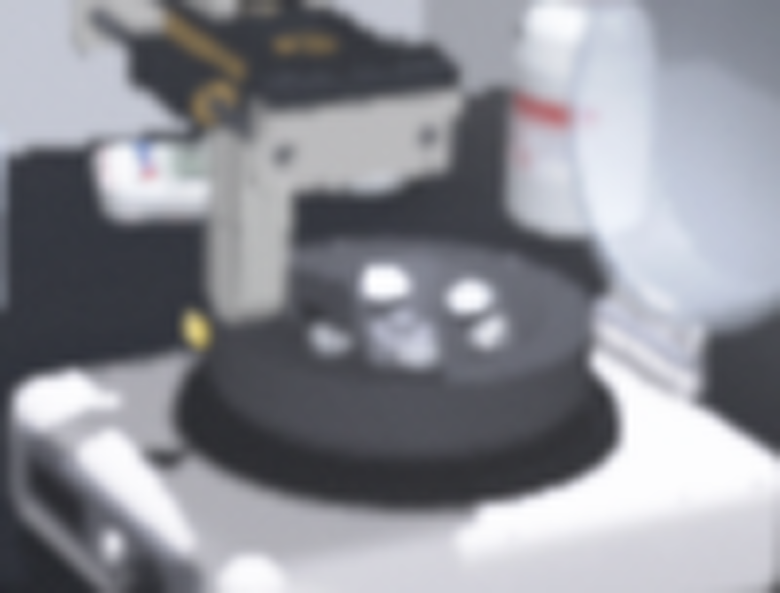

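>>> {"fn": "drive_tool", "kwargs": {"deltas": [{"hand": 1, "delta_pos": [0, 0, 0], "yaw": 0}, {"hand": 1, "delta_pos": [0, 0, 0], "yaw": 0}, {"hand": 1, "delta_pos": [0, 0, 0], "yaw": 0}, {"hand": 1, "delta_pos": [0, 0, 0], "yaw": 0}, {"hand": 1, "delta_pos": [0, 0, 0], "yaw": 0}, {"hand": 1, "delta_pos": [7.5, 0, 0], "yaw": 0}, {"hand": 1, "delta_pos": [0, 0, 0], "yaw": 0}, {"hand": 1, "delta_pos": [0, 0, 0], "yaw": 0}, {"hand": 1, "delta_pos": [0, 0, 0], "yaw": 0}]}}

```text
time: 13.6
ee_pos: [0.4514, -0.0064, 0.1171]
tcp_rot: [[0.002, 0.0, -1.0], [-0.0, -1.0, -0.0], [-1.0, 0.0, -0.002]]
force: [-9.5, 0.9, 23.9]
grip_width: 0.0007
```

```bash
python3 -c "
from h import *
a,b=snap('scene','10'),snap('top','10');print(a[0],b[0]);cv2.imwrite('pics/m10.png',np.vstack([cv2.resize(np.hstack([a[1],b[1]]),None,fx=1,fy=1)]));
cv2.imwrite('pics/m10b.png',cv2.resize(a[1],None,fx=2,fy=1.9))"
```

```text
13.6 13.65
```

View pics/m10.png

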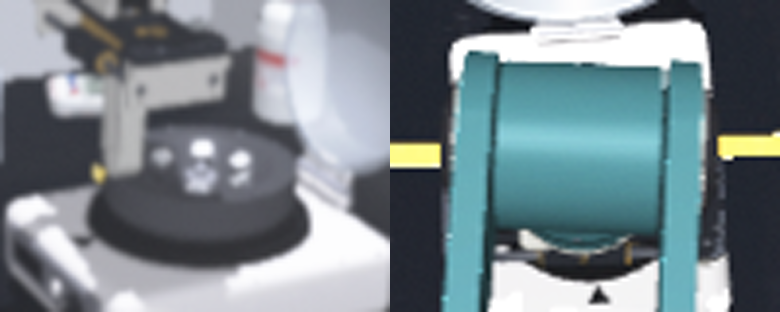

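View pics/m10b.png

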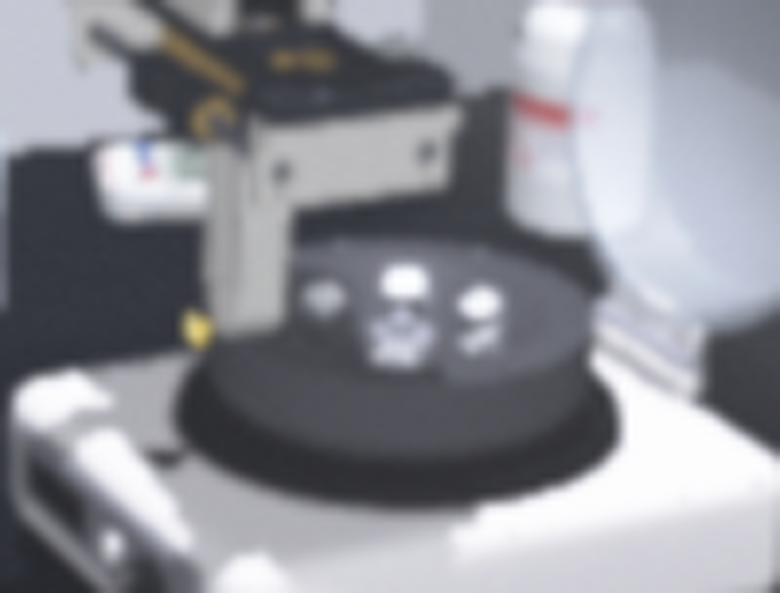

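```bash
python3 - <<'E'
from h import *
def blobs(f):
    g=cv2.cvtColor(cv2.imread(f),cv2.COLOR_BGR2GRAY);S=6;x0,y0=278,186
    c=cv2.resize(g[y0:212,x0:328],None,fx=S,fy=S,interpolation=cv2.INTER_CUBIC);out=[]
    for t in(115,150):
      n,l,st,ce=cv2.connectedComponentsWithStats((c>t).astype('u1'))
      for s,q in zip(st[1:],ce[1:]):
        if 80<s[4]<2500:
            uv=((q[0]+.5)/S-.5+x0,(q[1]+.5)/S-.5+y0);P=ray("scene",*uv,.115)[:2]-A
            a=np.degrees(np.arctan2(P[1],P[0])-FRONT)%360
            out.append((t,int(s[4]),[round(x,1) for x in uv],round(np.hypot(*P)*1e3,1),round(a,1)))
    return out
print("ref hole expected",np.degrees(5.419)%360,"mod60",np.degrees(5.419)%60)
for x in blobs("pics/raw_scene3a.png"):print(x,round(x[4]%60,1))
print()
for x in blobs("pics/raw_scene10.png"):print(x,round(x[4]%60,1))
E
```

```text
ref hole expected 310.48582918139306 mod60 10.485829181393058
(115, 111, [np.float64(278.7), np.float64(186.1)], np.float64(119.4), np.float64(275.1)) 35.1
(115, 415, [np.float64(324.7), np.float64(188.8)], np.float64(114.2), np.float64(200.2)) 20.2
(150, 1235, [np.float64(299.0), np.float64(195.6)], np.float64(27.1), np.float64(251.7)) 11.7
(150, 1688, [np.float64(310.7), np.float64(199.3)], np.float64(28.5), np.float64(153.0)) 33.0
(150, 1982, [np.float64(301.6), np.float64(203.3)], np.float64(29.5), np.float64(63.6)) 3.6
(150, 593, [np.float64(291.8), np.float64(203.2)], np.float64(40.6), np.float64(20.5)) 20.5

(115, 1953, [np.float64(322.5), np.float64(188.0)], np.float64(115.3), np.float64(204.5)) 24.5
(115, 832, [np.float64(291.3), np.float64(197.6)], np.float64(29.5), np.float64(310.8)) 10.8
(115, 1046, [np.float64(326.3), np.float64(203.3)], np.float64(76.0), np.float64(132.0)) 12.0
(150, 1552, [np.float64(322.7), np.float64(187.6)], np.float64(118.7), np.float64(205.3)) 25.3
(150, 385, [np.float64(291.3), np.float64(197.6)], np.float64(29.7), np.float64(310.6)) 10.6
(150, 1412, [np.float64(311.2), np.float64(200.2)], np.float64(30.2), np.float64(140.6)) 20.6
(150, 711, [np.float64(326.6), np.float64(203.6)], np.float64(77.6), np.float64(130.3)) 10.3
```

```bash
python3 - <<'E'
from h import *
from scipy.optimize import least_squares
def pts(th,off=(0,0)):
    return np.array([np.array(proj("scene",[*(A+.037*np.array([np.cos(FRONT+th+k*np.pi/3),np.sin(FRONT+th+k*np.pi/3)])),.117]))+off for k in range(6)])
ref=np.array([[(581-390)/3.9+249.6,149/3.9+157.6],[(624-390)/3.9+249.6,156/3.9+157.6],[(634-390)/3.9+249.6,175/3.9+157.6]])
new=np.array([[324/7.8,297/7.41],[405/7.8,280/7.41],[480/7.8,302/7.41]])+[249.6,157.6]
def cost(obs,th,off):
    P=pts(th,off);return np.array([P[np.argmin(((P-o)**2).sum(1))]-o for o in obs]).ravel()
s=least_squares(lambda x:cost(ref,5.419,x),[0,3]);print("off",s.x,s.fun.round(2))
for g in np.linspace(-.5,.5,5):
    n=least_squares(lambda x:cost(new,x[0],s.x),[g]);print(np.degrees(n.x),n.cost)
im=cv2.resize(cv2.imread("pics/raw_scene10.png")[170:230,265:340],None,fx=8,fy=8,interpolation=cv2.INTER_CUBIC)
im=np.hstack([im]);
for k,q in enumerate(pts(0,s.x)):cv2.circle(im,(int((q[0]-265+.5)*8),int((q[1]-170+.5)*8)),5,(0,0,255) if k else (0,255,0),1)
cv2.imwrite("pics/ov10.png",im)
E
```

```text
off [-0.60524973  1.94627577] [-0.56 -0.15  0.25  0.04  0.3   0.11]
[-5.72924976] 1.03678879598599
[-5.72923024] 1.0367887959595774
[-5.72921736] 1.0367887959585966
[-5.72921736] 1.0367887959585966
[54.27074618] 1.036788795995259
```

View pics/ov10.png

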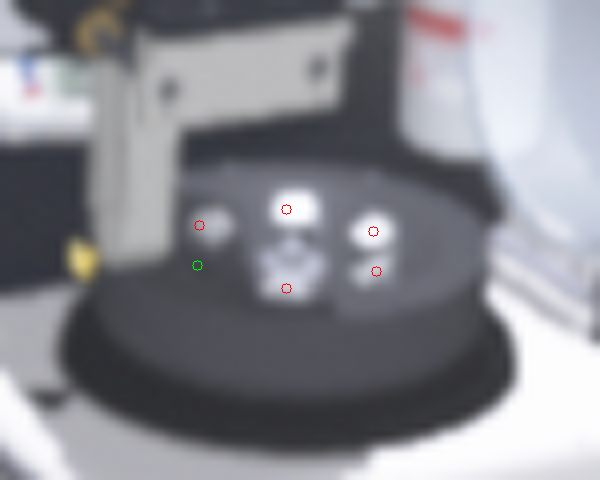

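The overlay puts the empty place about 4–6° short of the pointer (far caps right of their target marks). I'll drag it on by about 5 mm while still pressing, then hold.

>>> {"fn": "drive_tool", "kwargs": {"deltas": [{"hand": 1, "delta_pos": [0, 1.5, 0], "yaw": 0}, {"hand": 1, "delta_pos": [0, 2, 0], "yaw": 0}, {"hand": 1, "delta_pos": [0, 1.5, 0], "yaw": 0}, {"hand": 1, "delta_pos": [0, 0, 0], "yaw": 0}, {"hand": 1, "delta_pos": [0, 0, 0], "yaw": 0}, {"hand": 1, "delta_pos": [0, 0, 0], "yaw": 0}]}}

```text
time: 14.45
ee_pos: [0.452, -0.0114, 0.1171]
tcp_rot: [[0.003, 0.0, -1.0], [-0.0, -1.0, -0.0], [-1.0, 0.0, -0.003]]
force: [-3.1, 0.9, 21.0]
grip_width: 0.0008
```

```bash
python3 - <<'E'
from h import *
t,_=snap('scene','11')
im=[cv2.resize(cv2.imread(f"pics/raw_scene{k}.png")[180:220,265:340],None,fx=8,fy=8,interpolation=cv2.INTER_CUBIC)[:300] for k in(10,11)]
for i in im:
  for k in range(6):
    a=FRONT+k*np.pi/3;q=np.array(proj("scene",[*(A+.037*np.array([np.cos(a),np.sin(a)])),.117]))+[-.6,1.95]
    cv2.circle(i,(int((q[0]-265+.5)*8),int((q[1]-180+.5)*8)),5,(0,0,255) if k else (0,255,0),1)
cv2.imwrite("pics/ov11.png",np.vstack(im))
E
```

```text
(no output)
```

View pics/ov11.png

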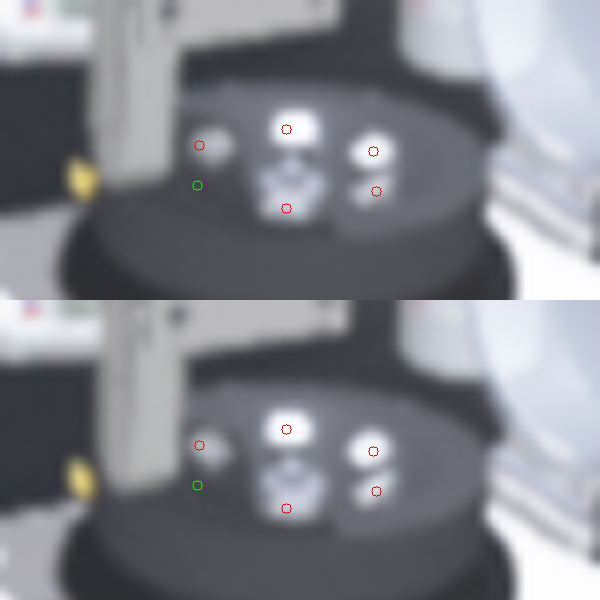

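The caps are now on their marks. I'll release gently, straight up.

>>> {"fn": "drive_tool", "kwargs": {"deltas": [{"hand": 1, "delta_pos": [-0.7, 0, 0], "yaw": 0}, {"hand": 1, "delta_pos": [-0.7, 0, 0], "yaw": 0}, {"hand": 1, "delta_pos": [0, 0, 0], "yaw": 0}, {"hand": 1, "delta_pos": [-8, 0, 0], "yaw": 0}, {"hand": 1, "delta_pos": [-30, 0, 0], "yaw": 0}, {"hand": 1, "delta_pos": [-30, 0, 0], "yaw": 0}]}}

```text
time: 15.25
ee_pos: [0.4506, -0.0113, 0.1852]
tcp_rot: [[-0.001, 0.0, -1.0], [0.0, -1.0, -0.0], [-1.0, -0.0, 0.001]]
force: [0.4, 0.3, -0.0]
grip_width: 0.0007
```

>>> {"fn": "drive_tool", "kwargs": {"deltas": [{"hand": 1, "delta_pos": [0, 50, 4], "yaw": 0}, {"hand": 1, "delta_pos": [0, 60, 4], "yaw": 0}, {"hand": 1, "delta_pos": [0, 60, 4], "yaw": 0}, {"hand": 1, "delta_pos": [0, 60, 4], "yaw": 0}, {"hand": 1, "delta_pos": [0, 60, 4], "yaw": 0}, {"hand": 1, "delta_pos": [0, 0, 0], "yaw": 0}]}}

```text
time: 16.0
ee_pos: [0.4301, -0.3043, 0.1839]
tcp_rot: [[-0.001, -0.004, -1.0], [0.001, -1.0, 0.004], [-1.0, -0.001, 0.001]]
force: [-1.0, 0.9, -0.5]
grip_width: 0.0005
```

```bash
python3 - <<'E'
from h import *
t,b=snap('top','12');print(t,hole(cv2.imread('pics/raw_top12.png')))
cv2.imwrite("pics/m12.png",cv2.resize(b,None,fx=1.9,fy=1.9))
for i in range(3): t,b=snap('top','13');print(t,hole(cv2.imread('pics/raw_top13.png')))
E
```

```text
16.0 (np.float64(0.030455559225290862), 5, [36, 241])
16.05 (np.float64(0.030447888185826777), 5, [35, 241])
16.1 (np.float64(0.030418217659662794), 5, [37, 240])
16.15 (np.float64(0.030259119095175535), 5, [36, 240])
```

View pics/m12.png

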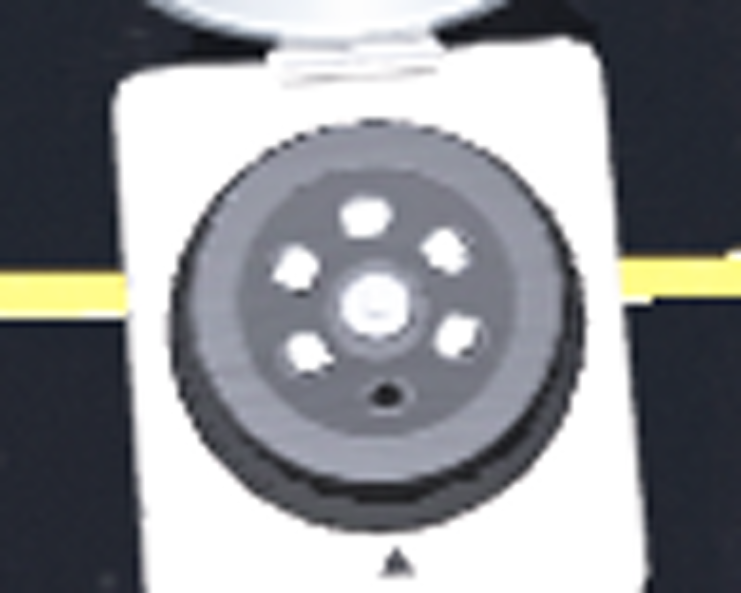

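In the top view the hole (386,396) lies on the line from spindle (376,303) to pointer (397,560), and it is stationary. I'll hand the job in.

```bash
python3 -c "
from workcell import job_done
print(job_done())"
```

```text
the job is handed in; nothing more can be done
None
```

The rotor is parked with its empty place at the pointer. The job is handed in at about 16 s of the 51 s; no verdict was reported.

- **Spin:** I pressed the shut fingertips on the front of the lip with about 12 N and swept them anticlockwise. It coasted untouched from about 4.0 s to 13.2 s, slowing from about 2.3 to 1.0 rad/s.
- **Stop:** I timed the touch from the measured angles and stopped it with about 24 N on the lip. The scene camera put the empty place roughly 4–6° short of the pointer. I dragged it on about 5 mm while still pressing, then lifted straight off and moved the hand clear.
- **Last checks:** With the hand clear, four top-camera readings over 0.15 s gave 0.030 rad (1.7°, about 1 mm) from the pointer line, with no visible motion. The pointer line comes from a pointer measurement about 5 mm off its stated distance. The hand never went near the rack, the carton or the loose tube, but I did not measure them again before handing in.

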